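# Latch the heat-sink carrier into the test dock

### The arm

A 7-joint arm with a two-finger parallel gripper is mounted at the origin on a cart in front of the work surface, level with it; the furniture and walls round the work are solid. World frame = base frame: x ahead of the robot, y to its left, z up, the work surface at z = 0. Lengths are in m, angles in rad, forces in N, time in s.
With the tool pointing down it reaches from about 0.4 to 0.875 m from the base axis. Payload 19.3 kg.
Tool frame: the origin (TCP) lies between the finger pads; the fingertips stand bot.tcp_to_tips ahead of it and the grasp point (between the pads) is the TCP (bot.tcp_to_tips is the distance from the TCP to the fingertips, in m); z points along the fingers, y is the line along which they close (so a half turn about z gives the same grasp; the last joint's range is limited). The gripper opens to 85 mm and grips with 20 to 120 N. Pads are 22 mm wide; open, the fingers measure 114 mm over their backs; the gripper's body (76 mm by 85 mm) begins 54 mm behind the grasp point. The pads swing forward as they close: fully open they stand 13 mm farther back than shut.
Start: joints at [-1.408, 0.521, -0.036, 1.599, 0.021, 1.021, -0.113], TCP at [0.144, 0.608, 0.25] pointing down, gripper open.
Joint ranges: [-2.91, 2.91], [-0.3, 2.13], [-1.5, 1.42], [0.17, 2.43], [-1.26, 4.41], [0.16, 1.93], [-2.52, 2.52]. Speed limits (rad/s): [1.89, 1.89, 2.39, 2.39, 3.01, 3.01, 3.01].

### API

Orientations are given as [roll, pitch, yaw] about the fixed x, y, z axes, in that order (R = Rz(yaw) Ry(pitch) Rx(roll)).
In Python, from workcell import telemetry, grab_frame, bot gives the robot as it stands. The module is installed in compiled form; this text tells all that it offers.
- The arm moves only by the shell command python3 -m crank 'ROWS' [FORCE]. ROWS is text: rows parted by semicolons, each of 7 numbers parted by spaces: the finger opening in m, from 0 to 0.0854, then the shift along the tool's x, y, z in m, then the turn, a rotation vector about the tool's x, y, z in degrees. A call has exactly 8 rows; each row shifts and turns the commanded pose from where the row before left it, along the tool's axes as they then stand; what a row does not reach is not made up. A row lasts 1/12 s, in which the tool goes at most 41.7 mm and 7.16 degrees, less where a joint would pass 70% of its speed; a pose out of reach is approached as far as the arm can. A call with a gripper value outside its range is refused whole. The fingers move at their own pace and stop on an object; FORCE is the grip in N (left out, the last holds). Time passes only in rows, so rows that do not move let the fingers close, or fill a call up. It gives the time, the measured TCP pose, the force, the opening and the grip force at its end, in the units of the state.
- telemetry.observe(): the state, without advancing time (a new reading comes with each control period).
- grab_frame(name): name is "scene" or "top"; returns a dict with "pixels" (480x640x3 uint8, red, green, blue), "depth" (480x640 float32, m along the optical axis (not along the pixel's ray), 0 where there is no reading), "vertical_fov" (degrees; the focal length in pixels is half the picture's height over the tangent of half this angle, whatever the lens; pixels are square), "cx", "cy" (the principal point, pixels), "R" (3x3) and "t" (3): a world point X has camera coordinates R X + t. Camera axes: x right, y down, z forward; pixel columns grow to the right and rows downward; lengths in m; the calibration is good to about 2 mm. A picture is of the moment at which its call begins.
- bot.job_done(): hands the job in; it is judged then, once.
The state is a dict: "clock": time; "qpos": joint angles; "qd": joint speeds; "joint_efforts": joint torques, N m; "position": TCP position; "tool_rot": TCP orientation; "force": force on the tool from outside, world axes, zero at the start; "moment": the same for the moment, N m; "grip_width": finger opening in m; "finger_force": force on a finger pad.
Only numpy, scipy, OpenCV 4.12 (cv2) and the standard library are available. Lean on these libraries where they do the work, as an engineer would, in place of code of your own. Each camera call takes 0.05 s, during which the arm holds its last target. There are 200 camera calls.

### The job

Put the carrier plate with the black finned heat sink flat on the open entry of the test dock and slide it in along the floor, so that its own front edge lifts the hinged steel catch, until it is fully home and the catch has dropped shut behind it; then let go. Do not touch the catch with the gripper, and leave the carrier with the round capacitor where it is.

Things in the scene. Friction and masses are not known exactly. Their poses are not given: they have to be found in the camera images.
- heat_sink (a point): Centre of the black finned heat sink (25 mm along x, 20 along y, 42 high; fixed on, grasp it by opposite sides) on the carrier to load: a loose aluminium plate 84 mm long (x), 70 wide (y), 12 thick, about 0.2 kg. The point is over the plate's middle, 33 mm above its underside, 21 above its upper face. Either short end may go in first.
- capacitor (a point): Centre of the upright blue round capacitor (25 mm diameter, 44 high) on the other carrier, an identical plate; 34 mm above its underside. It stays where it is.
- pocket (a point): Middle of the pocket of the test dock, on its floor, 6 mm above the worktop. +x is the way the carrier slides in, its length along x. The pocket is 94 mm long (end stop at x = +47, the catch's inner faces at -47) and 82 wide between walls 16 mm high; a carrier that is home stands over this point within 5 mm. The dock is a grey plate 250 x 150 mm fixed to the worktop.
- entry (a point): Point on the dock's floor 130 mm before the pocket's middle, axes as the pocket's: a carrier centred here lies on the open entry, clear of the catch, its front end 12 mm short of the noses. The entry floor ends 45 mm towards -x; guide walls 16 mm high beside it narrow from 130 mm apart at the mouth to 82 where the noses begin.
- catch (a joint): Steel catch held down by its weight (0.08 kg), rad: 0 down, to 0.7 lifted; a carrier under it gives about 0.1. Hinged behind the end stop; two noses reach in over the channel, 48 mm free between them, at x = -76 to -47 mm from the pocket. Their underside slopes from 17 mm above the floor at -76 to 3 mm at -50, so a plate sliding in lifts both; they drop behind it once its rear end passes -47.

How it is judged:
On the way:
1. the carrier, in the channel of the dock, has its plate under the catch and holds it lifted (value of joint catch above 0.05 rad and contact force between carrier and catch above 0.02 N and x of heat_sink in the frame of pocket below -0.015 m and z of heat_sink in the frame of pocket below 0.048 m), for 0.1 s.
At the end, for the whole second after the job is handed in: The carrier with the heat sink lies flat in the pocket, its centre within 12 mm of the pocket's along and across, square within 10 degrees, at rest and released, and the catch is down behind it (below 0.025 rad) (value of joint catch below 0.025 rad and x of heat_sink in the frame of pocket between -0.012 and 0.012 m and y of heat_sink in the frame of pocket between -0.012 and 0.012 m and z of heat_sink in the frame of pocket below 0.039 m and angle between the x axis of heat_sink and the x axis of pocket, either way round below 0.175 rad and angle between heat_sink's own z axis and vertical below 0.1 rad and linear speed of carrier below 0.02 m/s); the robot touches nothing.
It fails at once if the gripper or arm touches the catch (contact force between any of the fingers, the arm and catch above 0.5 N).
It fails at once if the carrier with the capacitor is moved by more than 25 mm (distance of capacitor from where it was at the start of the episode above 0.025 m).
It also fails if it takes over 48 s, if anything falls off the work surface, if the arm or the gripper's body presses on something with over 40 N, if the wrist force passes 120 N, or if a joint passes its speed limit or range.

## Working session

There is one attempt and no reset: what is moved stays moved. The work goes in short steps, Python scripts to look and compute and a shell command to move; the robot and the scene stay as the last step left them, time stands still between calls to the robot, and variables do not carry over. Pictures are saved under pics/ and viewed, at most 10 in all, crops included, and the job is handed in when it is done.

```bash
mkdir -p pics; cat > h.py <<'E'
import numpy as np,cv2
from workcell import telemetry,grab_frame,bot
def cam(n):
    f=grab_frame(n);F=240/np.tan(np.radians(f["vertical_fov"]/2))
    v,u=np.mgrid[:480,:640];d=f["depth"]
    P=np.stack([(u-f["cx"])/F*d,(v-f["cy"])/F*d,d],-1)
    X=(P-f["t"])@f["R"]
    X[d==0]=np.nan
    return f,X
def save(n,im): cv2.imwrite("pics/"+n,im[:,:,::-1])
E
python3 - <<'E'
from h import *
s=telemetry.observe();print({k:np.round(v,3) for k,v in s.items()},bot.tcp_to_tips)
for n in("top","scene"):
    f,X=cam(n);save(n+"0.png",f["pixels"]);print(n,f["vertical_fov"],f["R"].round(3),f["t"]);np.save(n+"0.npy",X)
E
```

```text
{'clock': np.float64(0.0), 'qpos': array([-1.408,  0.522, -0.036,  1.6  ,  0.021,  1.021, -0.113]), 'qd': array([ 0.002, -0.001, -0.   ,  0.   , -0.002, -0.001, -0.001]), 'joint_efforts': array([-2.0000e-03, -9.2711e+01,  1.9790e+00, -3.6993e+01,  1.8000e-02,
        8.0000e-03,  0.0000e+00]), 'position': array([0.144, 0.608, 0.25 ]), 'tool_rot': array([-3.14 ,  0.   ,  2.909]), 'force': array([-0.173,  0.116,  0.323]), 'moment': array([0.011, 0.026, 0.006]), 'finger_force': np.float64(0.0), 'grip_width': np.float64(0.085)} 0.019
top 57.89193354275244 [[-0.016 -1.    -0.006]
 [-0.992  0.017 -0.123]
 [ 0.123  0.004 -0.992]] [-0.176726    0.45554934  0.85266678]
scene 45.33369656957914 [[ 0.687 -0.726  0.017]
 [-0.492 -0.482 -0.726]
 [ 0.535  0.49  -0.688]] [-0.45287849  0.17721042  0.82888554]
```

View pics/top0.png

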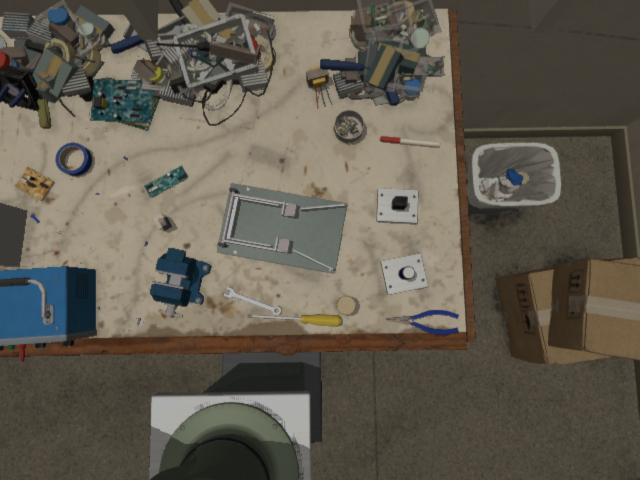

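View pics/scene0.png

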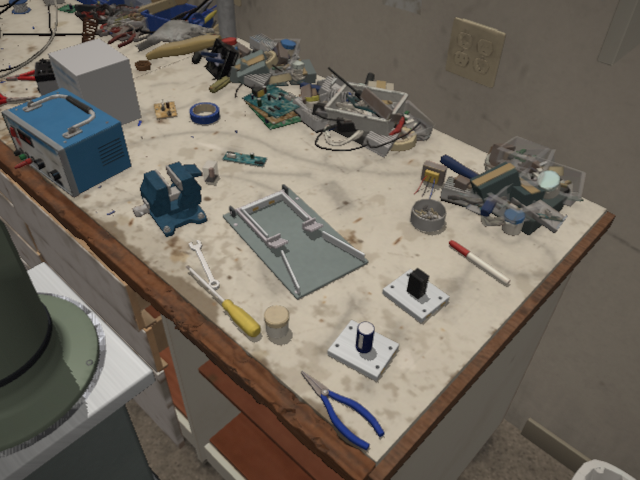

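The top view shows the dock at about (283,228) with its mouth on the right. The heat sink carrier is at (398,205) and the capacitor carrier at (405,273). Next I'll get metric poses.

```bash
python3 - <<'E'
from h import *
X=np.load("top0.npy");im=cv2.imread("pics/top0.png")
def seg(name,u0,u1,v0,v1,z0,z1,big=True):
    m=np.zeros((480,640),np.uint8);Z=X[...,2]
    m[v0:v1,u0:u1]=((Z>z0)&(Z<z1))[v0:v1,u0:u1]
    if big:
        n,l,st,c=cv2.connectedComponentsWithStats(m);m=(l==1+np.argmax(st[1:,4])).astype(np.uint8)
    p=X[m>0];r=cv2.minAreaRect((p[:,:2]*1000).astype(np.float32))
    print(name,len(p),r,"z",np.median(p[:,2]),"mean",p.mean(0));return p
print("table z",np.nanmedian(X[150:175,300:330,2]))
seg("dock all",205,360,170,285,.0035,.06)
seg("dock floor",205,360,170,285,.003,.010)
seg("HS plate",368,425,180,230,.006,.06)
seg("HS plateonly",368,425,180,230,.008,.016)
seg("HS top",368,425,180,230,.045,.06)
seg("Cap plate",375,435,245,300,.006,.06)
seg("Cap top",375,435,245,300,.045,.06)
seg("walls",205,360,170,285,.015,.06,False)
big=cv2.resize(im[170:300,205:435],None,fx=3.4,fy=3.4,interpolation=cv2.INTER_CUBIC);cv2.imwrite("pics/crop.png",big)
# scene cam check
Y=np.load("scene0.npy");Z=Y[...,2];
def s2(n,c,r,z0,z1):
    k=(Z>z0)&(Z<z1)&(np.hypot(Y[...,0]-c[0],Y[...,1]-c[1])<r);p=Y[k];print("scene",n,len(p),cv2.minAreaRect((p[:,:2]*1000).astype(np.float32)),p.mean(0))
p=X[190:222,385:412][(X[190:222,385:412,2]>.045)];c=p.mean(0)
s2("HS plate",c,.07,.006,.016);s2("HS top",c,.04,.050,.06)
E
```

```text
table z 0.0006280283369040605
dock all 8332 ((486.72296142578125, -105.78262329101562), (256.36627197265625, 155.16146850585938), 77.80577087402344) z 0.007301053459226645 mean [ 0.48464241 -0.10611617  0.00932645]
dock floor 6567 ((485.8786926269531, -106.89985656738281), (255.9329376220703, 156.93589782714844), 78.70543670654297) z 0.0067574502414666235 mean [ 0.48189259 -0.11798462  0.00674859]
HS plate 1349 ((527.8515625, -346.86822509765625), (84.79341888427734, 70.45124816894531), 85.66371154785156) z 0.013099376080487883 mean [ 0.52622009 -0.34559012  0.01778038]
HS plateonly 1129 ((527.8515625, -346.86822509765625), (84.79341888427734, 70.45124816894531), 85.66371154785156) z 0.012782573818099292 mean [ 0.52645299 -0.34579294  0.0127035 ]
HS top 143 ((527.9983520507812, -347.23468017578125), (25.217992782592773, 20.679880142211914), 85.57291412353516) z 0.05443157617162805 mean [ 0.52722912 -0.34662349  0.05390623]
Cap plate 1406 ((385.6270751953125, -355.4322204589844), (69.99518585205078, 84.32928466796875), 10.233216285705566) z 0.01282194998069193 mean [ 0.38489273 -0.35414065  0.01733758]
Cap top 138 ((385.3975524902344, -354.8749084472656), (23.811546325683594, 23.766857147216797), 40.80678176879883) z 0.05707964693236194 mean [ 0.38523022 -0.35468411  0.05646912]
walls 1383 ((464.54888916015625, -92.22068786621094), (262.54559326171875, 176.04139709472656), 80.61782836914062) z 0.021220430255226453 mean [ 0.4922109  -0.07293687  0.02102197]
scene HS plate 1413 ((528.1610717773438, -348.6365051269531), (85.55328369140625, 73.00385284423828), 86.11581420898438) [ 0.52085114 -0.35337472  0.01155176]
scene HS top 170 ((528.047607421875, -348.3577880859375), (25.75992202758789, 21.550222396850586), 88.75359344482422) [ 0.52735989 -0.34850057  0.05321298]
```

View pics/crop.png

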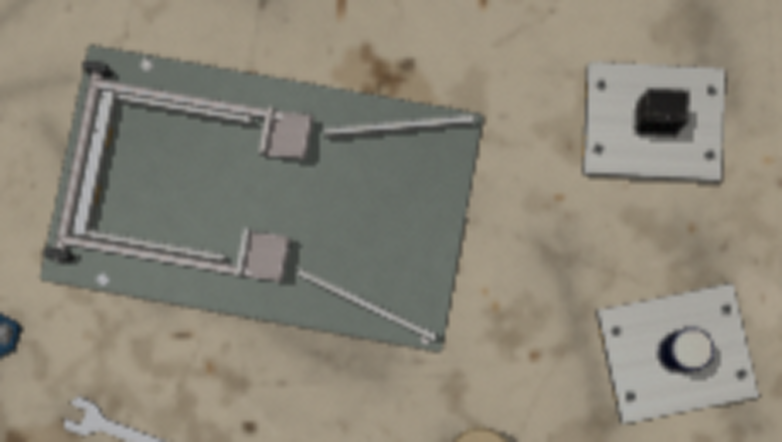

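The crop shows the carrier's long side already roughly along the dock axis. The dock's mouth is at right, and the two noses are at crop (290,135) and (268,257). I'll refine the dock pose and check obstacle heights.

```bash
cat > dock.py <<'E'
from h import *
from scipy.optimize import minimize
for n in("top","scene"):
    X=np.load(n+"0.npy");P=X.reshape(-1,3);P=P[np.isfinite(P).all(1)]
    k=np.hypot(P[:,0]-.487,P[:,1]+.106)<.2
    P=P[k]*1000;on=P[:,2]>3.7;A=P[:,:2]
    ok=(P[:,2]<60)
    A=A[ok];on=on[ok].astype(float)
    def cost(q):
        c,s=np.cos(q[2]),np.sin(q[2]);d=A-q[:2];u=d@[c,s];v=d@[-s,c]
        g=np.minimum(125-abs(u),75-abs(v));return np.mean((1/(1+np.exp(-g/1.0))-on)**2)
    r=minimize(cost,[487,-106,1.37],method="Nelder-Mead",options=dict(initial_simplex=[[487,-106,1.37],[490,-106,1.37],[487,-102,1.37],[487,-106,1.4]]))
    x,y,a=r.x;c,s=np.cos(a),np.sin(a);pk=np.array([x+50*c,y+50*s])
    print(n,r.x.round(2),np.degrees(a).round(2),r.fun.round(4),"pocket",pk.round(1),"entry",(pk-130*np.array([c,s])).round(1))
    d=P[:,:2]-pk;u=d@[c,s];v=d@[-s,c];z=P[:,2]-6
    for nm,(a0,a1,b0,b1,z0) in dict(noseL=(-85,-40,20,60,13),noseR=(-85,-40,-60,-20,13),wallL=(-35,30,25,65,10),wallR=(-35,30,-65,-25,10),end=(35,80,-30,30,8)).items():
        m=(u>a0)&(u<a1)&(v>b0)&(v<b1)&(z>z0)
        print(nm,m.sum(),"u",np.percentile(u[m],[3,97]).round(1),"v",np.percentile(v[m],[3,97]).round(1),"z",np.percentile(z[m],[5,50,95]).round(1))
E
python3 dock.py; python3 -c "
from h import *
X=np.load('scene0.npy');Y=np.load('top0.npy')
for Q in(X,Y):
    k=(Q[...,0]>.25)&(Q[...,0]<.7)&(Q[...,2]<.3)
    for y in np.arange(-.4,.7,.1):
        m=k&(abs(Q[...,1]-y)<.05);print(round(y,1),np.nanmax(Q[m][:,2]).round(3) if m.any() else None,end='; ')
    print()
"
```

```text
top [ 486.2  -105.61    1.38] 78.89 0.0512 pocket [495.8 -56.5] entry [ 470.8 -184.1]
noseL 158 u [-73.5 -45.1] v [25.3 51.1] z [13.6 17.9 21.7]
noseR 150 u [-73.6 -45.3] v [-50.6 -24.4] z [13.4 18.1 22.2]
wallL 142 u [-32.9  28.3] v [41.6 51.3] z [10.6 13.8 18.9]
wallR 150 u [-32.8  28.6] v [-50.8 -40.8] z [10.5 13.9 18.3]
end 211 u [48.5 66. ] v [-28.5  27.9] z [ 8.6 15.1 19.1]
scene [ 488.46 -105.93    1.38] 78.94 0.0608 pocket [498.1 -56.9] entry [ 473.1 -184.4]
noseL 143 u [-75.  -46.4] v [26.9 52.8] z [13.5 17.6 21.4]
noseR 138 u [-75.6 -45.5] v [-48.4 -22. ] z [13.4 17.2 20.8]
wallL 165 u [-33.2  28.6] v [42.9 52.9] z [10.6 12.9 17. ]
wallR 135 u [-33.3  27.8] v [-49.5 -38.4] z [10.8 13.2 16.8]
end 188 u [45.  64.2] v [-27.1  27.9] z [ 8.6 14.2 17.6]
-0.4 0.059; -0.3 0.058; -0.2 0.042; -0.1 0.029; -0.0 0.032; 0.1 0.097; 0.2 0.035; 0.3 0.13; 0.4 0.148; 0.5 0.15; 0.6 0.149; 
-0.4 0.061; -0.3 0.059; -0.2 0.043; -0.1 0.031; -0.0 0.027; 0.1 0.099; 0.2 0.036; 0.3 0.13; 0.4 0.13; 0.5 0.023; 0.6 None;
```

```bash
R="";python3 -m crank '.085 -.0275 -.0197 0 0 0 0;.085 -.0275 -.0197 0 0 0 0;.085 -.0275 -.0197 0 0 0 0;.085 -.0275 -.0197 0 0 0 0;.085 -.0275 -.0197 0 0 0 0;.085 -.0275 -.0197 0 0 0 0;.085 -.0275 -.0197 0 0 0 0;.085 -.0275 -.0197 0 0 0 0'
python3 -m crank '.085 -.0275 -.0197 0 0 0 0;.085 -.0275 -.0197 0 0 0 0;.085 -.0275 -.0197 0 0 0 0;.085 -.0275 -.0197 0 0 0 0;.085 -.0275 -.0197 0 0 0 0;.085 -.0275 -.0197 0 0 0 0;.085 -.0275 -.0197 0 0 0 0;.085 -.0275 -.0197 0 0 0 0'
python3 -m crank '.085 -.0096 -.033 0 0 0 0;.085 -.0096 -.033 0 0 0 0;.085 -.0096 -.033 0 0 0 0;.085 -.0096 -.033 0 0 0 0;.085 -.0096 -.033 0 0 0 0;.085 -.0096 -.033 0 0 0 0;.085 -.0096 -.033 0 0 0 0;.085 -.0096 -.033 0 0 0 0'
cat > go.py <<'E'
# python3 go.py x y z heading_deg(tool y): remaining shift in tool axes
from h import *;import sys
from scipy.spatial.transform import Rotation as Ro
s=telemetry.observe();R=Ro.from_euler("xyz",s["tool_rot"]);p=s["position"]
x,y,z,h=map(float,sys.argv[1:]);a=np.radians(h)
G=Ro.from_matrix(np.array([[-np.sin(a),np.cos(a),0],[np.cos(a),np.sin(a),0],[0,0,-1]]).T)
d=np.array([x,y,z])-p
print("t",s["clock"].round(2),"pos",p.round(4),"shift tool mm",(R.inv().apply(d)*1000).round(1),"in goal axes",(G.inv().apply(d)*1000).round(1),"turn",np.degrees((R.inv()*G).as_rotvec()).round(2),"F",s["force"].round(1),"w",s["grip_width"].round(4),s["finger_force"].round(1))
E
python3 go.py .528 -.3475 .15 86
```

```text
clock: 0.77
position: [0.3227, 0.4025, 0.2502]
tool_rot: [-3.141, -0.0, 2.909]
force: [1.5, 1.3, 0.0]
grip_width: 0.0852
finger_force: 0.0
clock: 1.43
position: [0.5004, 0.1984, 0.2502]
tool_rot: [-3.141, -0.0, 2.909]
force: [0.2, 0.7, -0.8]
grip_width: 0.085
finger_force: 0.0
clock: 2.1
position: [0.5131, -0.0763, 0.2503]
tool_rot: [-3.142, -0.0, 2.909]
force: [0.3, -0.2, -0.5]
grip_width: 0.0849
finger_force: 0.0Traceback (most recent call last):
  File "go.py", line 8, in <module>
    print("t",s["clock"].round(2),"pos",p.round(4),"shift tool mm",(R.inv().apply(d)*1000).round(1),"in goal axes",(G.inv().apply(d)*1000).round(1),"turn",np.degrees((R.inv()*G).as_rotvec()).round(2),"F",s["force"].round(1),"w",s["grip_width"].round(4),s["finger_force"].round(1))
              ^^^^^^^^^^^^^^^^
AttributeError: 'float' object has no attribute 'round'
```

```bash
sed -i 's/s\["\(clock\|grip_width\|finger_force\)"\]\.round(\(.\))/round(float(s["\1"]),\2)/g' go.py
python3 -m crank '.085 -.0096 -.033 .0125 0 0 0;.085 -.0096 -.033 .0125 0 0 0;.085 -.0096 -.033 .0125 0 0 0;.085 -.0096 -.033 .0125 0 0 0;.085 -.0096 -.033 .0125 0 0 0;.085 -.0096 -.033 .0125 0 0 0;.085 -.0096 -.033 .0125 0 0 0;.085 -.0096 -.033 .0125 0 0 0'
python3 -m crank '.06 0 0 0 0 0 -3.1;.06 0 0 0 0 0 -3.1;.06 0 0 0 0 0 -3.1;.06 0 0 0 0 0 0;.06 0 0 0 0 0 0;.06 0 0 0 0 0 0;.06 0 0 0 0 0 0;.06 0 0 0 0 0 0'
python3 go.py .528 -.3475 .04 86
python3 - <<'E'
from h import *
f,X=cam("scene");save("s1.png",f["pixels"])
E
```

```text
clock: 2.77
position: [0.5269, -0.3509, 0.1493]
tool_rot: [3.141, -0.001, 2.909]
force: [0.2, 0.2, 0.4]
grip_width: 0.0851
finger_force: 0.0
clock: 3.43
position: [0.5273, -0.3491, 0.1504]
tool_rot: [-3.142, -0.0, 3.071]
force: [0.6, -0.1, 0.4]
grip_width: 0.0599
finger_force: 0.0
t 3.43 pos [ 0.5273 -0.3491  0.1504] shift tool mm [ -0.6   1.7 110.4] in goal axes [ -0.6   1.7 110.4] turn [-0.   -0.   -0.07] F [ 0.6 -0.1  0.4] w 0.0599 0.0
```

View pics/s1.png

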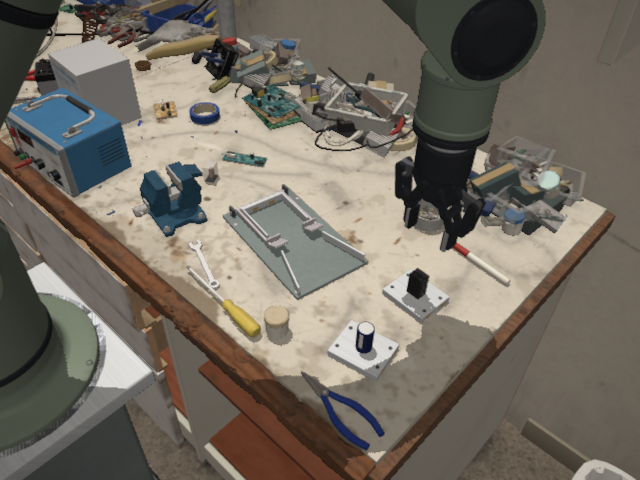

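The gripper stands directly over the heat sink: the projected TCP at (433,224) falls between the fingers. I'll descend and grasp.

```bash

python3 -m crank '.06 -.0006 .0017 .0138 0 0 0;.06 0 0 .0138 0 0 0;.06 0 0 .0138 0 0 0;.06 0 0 .0138 0 0 0;.06 0 0 .0138 0 0 0;.06 0 0 .0138 0 0 0;.06 0 0 .0138 0 0 0;.06 0 0 .0138 0 0 0'
python3 -m crank '.015 0 0 0 0 0 0;.015 0 0 0 0 0 0;.015 0 0 0 0 0 0;.015 0 0 0 0 0 0;.015 0 0 0 0 0 0;.015 0 0 0 0 0 0;.015 0 0 0 0 0 0;.015 0 0 0 0 0 0' 50
python3 -m crank '.015 0 0 -.01 0 0 0;.015 0 0 -.01 0 0 0;.015 0 0 -.01 0 0 0;.015 0 0 -.01 0 0 0;.015 0 0 -.01 0 0 0;.015 0 0 0 0 0 0;.015 0 0 0 0 0 0;.015 0 0 0 0 0 0'
python3 go.py .4715 -.184 .09 78.9
cat > hs.py <<'E'
from h import *;import sys
# carrier plate pose: bright pixels at plate height
p=telemetry.observe()["position"];f,X=cam("scene");Z=X[...,2];zl=float(sys.argv[1])
near=np.hypot(X[...,0]-p[0],X[...,1]-p[1])<.07
m=near&(abs(Z-zl)<.006)&(f["pixels"].min(-1)>110)
Q=X[m];print(len(Q),"z",np.median(Q[:,2]) if len(Q) else 0,cv2.minAreaRect((Q[:,:2]*1000).astype(np.float32)) if len(Q) else "")
if len(sys.argv)>2: save(sys.argv[2],f["pixels"])
E
python3 hs.py .062 s2.png
```

```text
clock: 4.15
position: [0.5279, -0.3476, 0.0386]
tool_rot: [-3.142, -0.0, 3.071]
force: [-0.0, -0.5, 0.5]
grip_width: 0.0599
finger_force: 0.0
clock: 4.82
position: [0.5282, -0.3477, 0.0404]
tool_rot: [-3.141, 0.001, 3.071]
force: [-1.7, 0.6, 4.7]
grip_width: 0.0246
finger_force: 49.8
clock: 5.48
position: [0.5278, -0.3475, 0.0897]
tool_rot: [3.141, -0.0, 3.071]
force: [-0.4, -0.1, -2.9]
grip_width: 0.0243
finger_force: 49.2
t 5.48 pos [ 0.5278 -0.3475  0.0897] shift tool mm [ 67.7 159.1  -0.2] in goal axes [ 86.7 149.6  -0.3] turn [ 0.01 -0.02  7.06] F [-0.4 -0.1 -2.9] w 0.0243 49.2
1159 z 0.06095022979771704 ((527.8748168945312, -347.892578125), (84.66537475585938, 73.35293579101562), 85.8408203125)
```

View pics/s2.png

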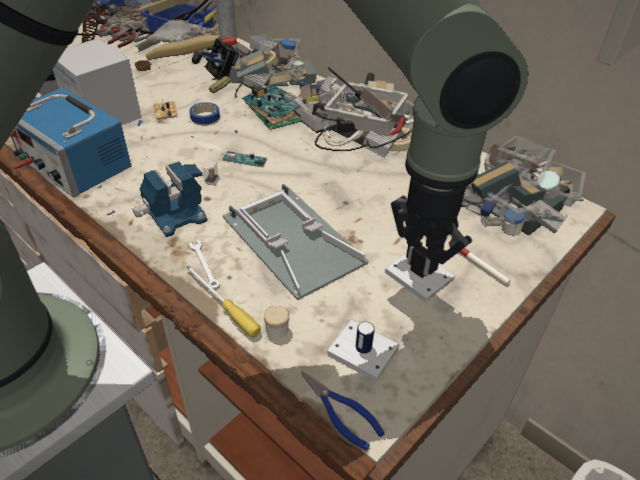

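Lifted, flat, and centred in the gripper (plate at (420,272)). I'll move it over the entry and square it up.

```bash

python3 -m crank '.015 .0085 .0199 0 0 0 0;.015 .0085 .0199 0 0 0 0;.015 .0085 .0199 0 0 0 0;.015 .0085 .0199 0 0 0 0;.015 .0085 .0199 0 0 0 0;.015 .0085 .0199 0 0 0 0;.015 .0085 .0199 0 0 0 0;.015 .0085 .0199 0 0 0 0'
python3 -m crank '.015 0 0 0 0 0 2.4;.015 0 0 0 0 0 2.4;.015 0 0 0 0 0 2.3;.015 0 0 0 0 0 0;.015 0 0 .009 0 0 0;.015 0 0 .009 0 0 0;.015 0 0 0 0 0 0;.015 0 0 0 0 0 0'
python3 go.py .4715 -.184 .047 78.9
python3 hs.py .044 s3.png
```

```text
clock: 6.2
position: [0.4706, -0.1831, 0.0895]
tool_rot: [3.142, -0.001, 3.071]
force: [1.0, -0.6, -3.1]
grip_width: 0.0239
finger_force: 49.5
clock: 6.87
position: [0.4707, -0.184, 0.071]
tool_rot: [3.141, -0.002, 2.948]
force: [-1.0, -0.1, -2.6]
grip_width: 0.0245
finger_force: 49.6
t 6.87 pos [ 0.4707 -0.184   0.071 ] shift tool mm [-0.8  0.2 24. ] in goal axes [-0.7  0.2 24. ] turn [ 0.01 -0.1  -0.02] F [-1.  -0.1 -2.6] w 0.0245 49.6
986 z 0.04255616544138034 ((471.28924560546875, -184.5165252685547), (84.90961456298828, 71.36162567138672), 79.00823211669922)
```

View pics/s3.png

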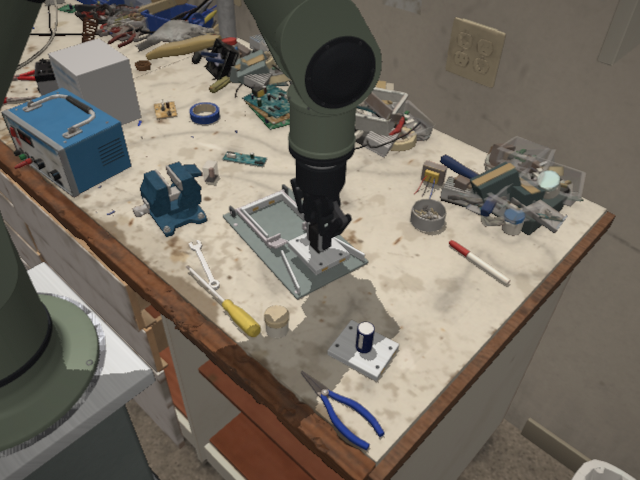

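The plate is square over the entry at (320,262), between the guide walls. I'll lower it gently.

```bash

python3 -m crank '.015 -.0007 0 .004 0 0 0;.015 0 0 .004 0 0 0;.015 0 0 .004 0 0 0;.015 0 0 .004 0 0 0;.015 0 0 .004 0 0 0;.015 0 0 .002 0 0 0;.015 0 0 0 0 0 0;.015 0 0 0 0 0 0'
python3 -m crank '.015 0 0 .0005 0 0 0;.015 0 0 .0005 0 0 0;.015 0 0 .0005 0 0 0;.015 0 0 .0005 0 0 0;.015 0 0 .0005 0 0 0;.015 0 0 0 0 0 0;.015 0 0 0 0 0 0;.015 0 0 0 0 0 0'
python3 go.py .4965 -.0565 .046 78.9
python3 hs.py .018
```

```text
clock: 7.58
position: [0.472, -0.1842, 0.0498]
tool_rot: [-3.142, -0.0, 2.947]
force: [0.7, 0.3, -2.2]
grip_width: 0.0244
finger_force: 49.6
clock: 8.25
position: [0.4721, -0.1842, 0.0474]
tool_rot: [-3.142, 0.0, 2.947]
force: [-0.6, 0.9, -3.3]
grip_width: 0.024
finger_force: 49.6
t 8.25 pos [ 0.4721 -0.1842  0.0474] shift tool mm [  0.7 130.    1.4] in goal axes [  0.6 130.    1.4] turn [-0.    0.   -0.04] F [-0.6  0.9 -3.3] w 0.024 49.6
1154 z 0.0191447137310064 ((477.0065002441406, -186.99432373046875), (99.73777770996094, 125.61764526367188), 62.7801399230957)
```

```bash

python3 -m crank '.015 0 0 .0004 0 0 0;.015 0 0 .0004 0 0 0;.015 0 0 .0004 0 0 0;.015 0 0 .0004 0 0 0;.015 0 0 0 0 0 0;.015 0 0 0 0 0 0;.015 0 0 0 0 0 0;.015 0 0 0 0 0 0'
python3 go.py .4965 -.0565 .046 78.9
```

```text
clock: 8.97
position: [0.472, -0.1842, 0.0463]
tool_rot: [3.141, 0.0, 2.947]
force: [-3.4, 2.0, 11.6]
grip_width: 0.0244
finger_force: 51.6
t 8.97 pos [ 0.472  -0.1842  0.0463] shift tool mm [  0.7 130.    0.3] in goal axes [  0.6 130.    0.3] turn [ 0.01  0.01 -0.05] F [-3.4  2.  11.6] w 0.0244 51.6
```

The plate is on the floor with light pressure. I'll ease off slightly and slide it in.

```bash

python3 -m crank '.015 .0003 .004 -.0004 0 0 0;.015 .0003 .005 0 0 0 0;.015 0 .005 0 0 0 0;.015 0 .005 0 0 0 0;.015 0 .005 0 0 0 0;.015 0 .005 0 0 0 0;.015 0 .005 0 0 0 0;.015 0 .005 0 0 0 0'
python3 go.py .4965 -.0565 .0465 78.9
python3 -c "
from h import *
f,X=cam('scene');save('s4.png',f['pixels'])"
```

```text
clock: 9.63
position: [0.4791, -0.1457, 0.0463]
tool_rot: [-3.141, 0.0, 2.947]
force: [-1.1, -6.8, 3.8]
grip_width: 0.0243
finger_force: 50.5
t 9.63 pos [ 0.4791 -0.1457  0.0463] shift tool mm [ 0.2 90.9 -0.2] in goal axes [ 0.1 90.9 -0.2] turn [-0.03  0.02 -0.05] F [-1.1 -6.8  3.8] w 0.0243 50.5
```

View pics/s4.png

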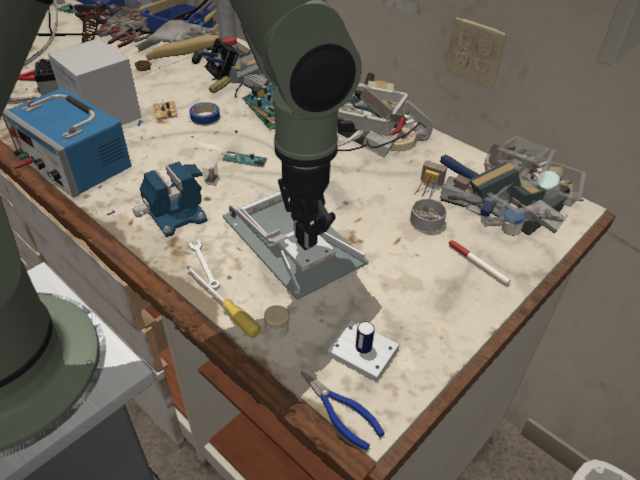

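The plate's front is under the noses (near nose at (278,241)), and the channel is aligned. I'll keep sliding.

```bash

python3 -m crank '.015 0 .005 0 0 0 0;.015 0 .005 0 0 0 0;.015 0 .005 0 0 0 0;.015 0 .005 0 0 0 0;.015 0 .005 0 0 0 0;.015 0 .005 0 0 0 0;.015 0 .005 0 0 0 0;.015 0 .005 0 0 0 0'
python3 -m crank '.015 0 .005 0 0 0 0;.015 0 .005 0 0 0 0;.015 0 .005 0 0 0 0;.015 0 .005 0 0 0 0;.015 0 .005 0 0 0 0;.015 0 .005 0 0 0 0;.015 0 .003 0 0 0 0;.015 0 0 0 0 0 0'
python3 go.py .4965 -.0565 .0465 78.9
```

```text
clock: 10.35
position: [0.4868, -0.1064, 0.0463]
tool_rot: [-3.141, 0.0, 2.947]
force: [-1.5, -5.4, 4.2]
grip_width: 0.0243
finger_force: 50.6
clock: 11.02
position: [0.4933, -0.0734, 0.0463]
tool_rot: [3.142, 0.0, 2.948]
force: [-0.6, 1.4, 4.8]
grip_width: 0.024
finger_force: 50.6
t 11.02 pos [ 0.4933 -0.0734  0.0463] shift tool mm [ 0.1 17.2 -0.2] in goal axes [ 0.1 17.2 -0.2] turn [0.   0.01 0.  ] F [-0.6  1.4  4.8] w 0.024 50.6
```

```bash

python3 -m crank '.015 0 .0025 0 0 0 0;.015 0 .0025 0 0 0 0;.015 0 .0025 0 0 0 0;.015 0 .0025 0 0 0 0;.015 0 .0025 0 0 0 0;.015 0 .0025 0 0 0 0;.015 0 .002 0 0 0 0;.015 0 0 0 0 0 0'
cat > cs.py <<'E'
from h import *
for n in("top","scene"):
    f,X=cam(n);P=X.reshape(-1,3);P=P[np.isfinite(P).all(1)]*1000
    d=P[:,:2]-[496.5,-56.5];a=np.radians(78.9);c,s=np.cos(a),np.sin(a);u=d@[c,s];v=d@[-s,c];z=P[:,2]-6
    for sg in(1,-1):
        m=(u>-85)&(u<-40)&(v*sg>25)&(v*sg<52)&(z>12)&(z<60);print(n,"nose",sg,m.sum(),"z",np.percentile(z[m],[50,95]).round(1),"u",np.percentile(u[m],[3,97]).round(1)) if m.sum()>5 else print(n,sg,"hidden")
E
python3 cs.py; python3 go.py .4965 -.0565 .0465 78.9
```

```text
clock: 11.68
position: [0.4965, -0.0571, 0.0463]
tool_rot: [-3.141, 0.0, 2.947]
force: [-0.5, -1.9, 5.8]
grip_width: 0.0242
finger_force: 50.7
top nose 1 163 z [17.5 21.5] u [-73.9 -43.9]
top nose -1 146 z [17.6 22.2] u [-73.8 -45.3]
scene nose 1 154 z [17.2 20.6] u [-75.8 -46.2]
scene nose -1 134 z [17.3 20.6] u [-75.6 -46.9]
t 11.78 pos [ 0.4965 -0.0571  0.0463] shift tool mm [ 0.1  0.6 -0.2] in goal axes [ 0.1  0.6 -0.2] turn [ 0.    0.01 -0.02] F [-0.2 -1.7  5.4] w 0.0242 50.7
```

Both noses read the same as at the start, so the catch has dropped. I'll release with a small opening and lift straight up.

```bash

python3 -m crank '.015 0 .001 0 0 0 0;.015 0 0 0 0 0 0;.045 0 0 0 0 0 0;.045 0 0 0 0 0 0;.045 0 0 0 0 0 0;.045 0 0 0 0 0 0;.045 0 0 0 0 0 0;.045 0 0 0 0 0 0'
python3 -m crank '.045 0 0 -.005 0 0 0;.045 0 0 -.015 0 0 0;.045 0 0 -.03 0 0 0;.045 0 0 -.03 0 0 0;.045 0 0 -.03 0 0 0;.045 0 0 -.03 0 0 0;.045 0 0 -.02 0 0 0;.045 0 0 0 0 0 0'
python3 cs.py; python3 go.py .4965 -.0565 .0465 78.9
python3 - <<'E'
from h import *
f,X=cam("scene");save("s5.png",f["pixels"])
a=np.radians(78.9);c,s=np.cos(a),np.sin(a)
for n in("scene","top"):
    f,X=cam(n);d=X[...,:2]*1000-[496.5,-56.5];z=X[...,2]*1000;u=d@[c,s];v=d@[-s,c]
    for nm,(z0,z1,r) in dict(top=(55,66,30),plate=(15,22,60)).items():
        m=(z>z0)&(z<z1)&(abs(u)<45.5)&(abs(v)<37.5)
        if m.sum()>20: print(n,nm,m.sum(),cv2.minAreaRect(np.stack([u[m],v[m]],1).astype(np.float32)))
E
```

```text
clock: 12.45
position: [0.4965, -0.0564, 0.0462]
tool_rot: [3.142, -0.0, 2.947]
force: [0.4, 0.7, -1.1]
grip_width: 0.045
finger_force: 0.0
clock: 13.12
position: [0.498, -0.0567, 0.2103]
tool_rot: [3.14, 0.006, 2.947]
force: [-0.3, -0.1, 0.5]
grip_width: 0.0452
finger_force: 0.0
top nose 1 166 z [17.2 21.9] u [-73.7 -45.3]
top nose -1 150 z [17.6 21.8] u [-73.7 -44.1]
scene nose 1 155 z [16.9 20.8] u [-77. -46.]
scene nose -1 135 z [17.4 20.9] u [-75.6 -45.8]
t 13.22 pos [ 0.4967 -0.0564  0.2069] shift tool mm [  0.4  -0.2 160.4] in goal axes [ 2.000e-01 -1.000e-01  1.604e+02] turn [ 0.03  0.09 -0.03] F [-0.5  0.7 -0.1] w 0.0452 0.0
scene top 125 ((-0.9552106857299805, -0.9127264022827148), (21.033248901367188, 26.82394027709961), 88.89522552490234)
scene plate 892 ((0.5229339599609375, -0.8931159973144531), (90.03545379638672, 71.04025268554688), 0.2209705412387848)
top top 131 ((0.7667140960693359, 0.32935428619384766), (24.376869201660156, 19.962034225463867), 1.1478041410446167)
top plate 932 ((0.7709770202636719, 0.4307098388671875), (84.23970031738281, 69.69062042236328), 0.35570934414863586)
```

View pics/s5.png

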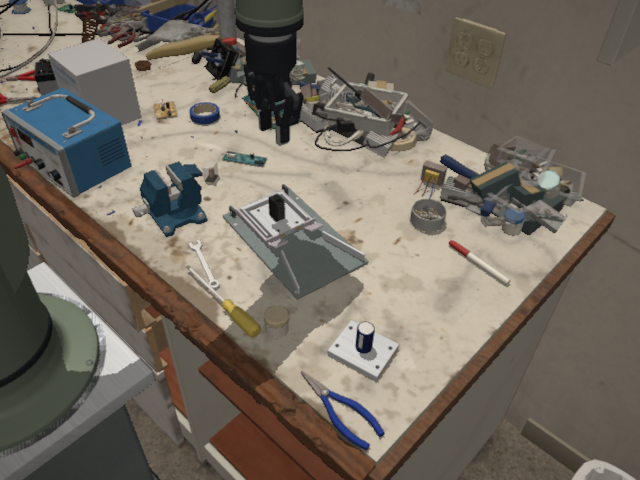

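The carrier lies flat in the pocket (heat sink at (277,206)), with the noses down behind it at (278,241) and (314,228). The gripper is well clear and the capacitor carrier is untouched.

```bash
python3 -c "
from workcell import bot
print(bot.job_done())"
```

```text
the job is handed in; nothing more can be done
None
```

The heat-sink carrier is home in the dock, about 1 mm off centre by the cameras, with the catch down behind it and the gripper clear; I handed the job in at about 13 s, and no verdict was returned.

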